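# Tighten a grain mill's lock ring with a pin spanner

## Robot

A 7-joint arm with a two-finger parallel gripper is mounted at the origin on the work surface. World frame = base frame: x ahead of the robot, y to its left, z up, the work surface at z = 0. Lengths are in m, angles in rad, forces in N, time in s.
With the tool pointing down it reaches from about 0.35 to 0.9 m from the base axis. Payload 7.2 kg.
Tool frame: the origin (TCP) lies on the centre line of the jaws, within the pads' length; the fingertips stand 17 mm ahead of it and the grasp point (between the pads) lies 2 mm behind it; z points along the fingers, y is the line along which they close (so a half turn about z gives the same grasp; the last joint's range is limited). The gripper opens to 88 mm and grips with 3 to 60 N. Pads are 20 mm wide; open, the fingers measure 115 mm over their backs; the gripper's body (75 mm by 178 mm) begins 61 mm behind the grasp point.
Start: joints at [-1.359, 0.411, -0.013, 1.596, 0.006, 1.134, -0.082], TCP at [0.173, 0.601, 0.24] pointing down, gripper open.
Joint ranges: [-2.95, 2.95], [-0.29, 1.99], [-1.47, 1.44], [0.14, 2.54], [-1.03, 4.17], [0.13, 1.85], [-2.86, 2.86]. Speed limits (rad/s): [2.39, 2.39, 3.01, 3.01, 3.14, 3.14, 3.14].

## Interface

Orientations are given as a rotation vector (axis times angle).
In Python, from plant import ctrl, job, snapshot, camera_params, sense gives the robot as it stands (ctrl), with the cameras as plain functions, the readings as plain functions and the job (job).
- The arm moves only by the shell command python3 inch.py 'ROWS' [FORCE]. ROWS is rows parted by semicolons, their numbers by spaces, 1 to 20 of them, each of 5 numbers: the finger opening in m, then dx, dy, dz in m, then a turn about the tool's z in rad; each row shifts and turns the commanded pose from where the row before left it, along the tool's axes as they then stand; what a row does not reach is not made up. A row lasts 1/10 s, in which the tool goes at most 0.05 m and 0.15 rad, less where a joint would pass 70% of its speed; a pose out of reach is approached as far as the arm can. The fingers move at their own pace and stop on an object; FORCE is the grip in N (left out, the last holds). Time passes only in rows, so rows that do not move let the fingers close. It prints the time, the measured TCP pose, the force, the opening and the grip force at its end.
- sense(): the state, without advancing time (a new reading comes with each control period).
- snapshot(name): name is "scene" or "side" or "wrist"; returns the picture (480x640x3 uint8, red, green, blue); there is no depth.
- camera_params(name): a dict with "fovy" (degrees; the focal length in pixels is half the picture's height over the tangent of half this angle, whatever the lens; pixels are square), "cx", "cy" (the principal point, pixels), "dist_coeffs" ([k1, k2, p1, p2, k3] as OpenCV has them; the pictures are not rectified), "R" (3x3) and "t" (3): a world point X has camera coordinates R X + t. Camera axes: x right, y down, z forward; pixel columns grow to the right and rows downward; lengths in m; the calibration is good to about 2 mm. A picture is of the moment at which its call begins: read the wrist's pose just before it. camera_params takes no time and is no camera call; for the wrist camera it gives the pose at the moment of the call.
- job.job_done(): hands the job in; it is judged then, once.
The state is a dict: "t": time; "joints": joint angles; "joint_velocities": joint speeds; "joint_efforts": joint torques, N m; "ee_pos": TCP position; "orientation": TCP orientation; "wrist_force": force on the tool from outside, world axes, zero at the start; "moment": the same for the moment, N m; "gripper_width": finger opening in m; "grip_force": force on a finger pad.
Only numpy, scipy, OpenCV 4.12 (cv2) and the standard library are available. Lean on these libraries where they do the work, as an engineer would, in place of code of your own. Each camera call takes 0.05 s, during which the arm holds its last target. There are 200 camera calls.

## Task

Tighten the grain mill's lock ring with the pin spanner: lift the spanner from its wooden rest by the square hub, set both its pins down into the ring's two holes, and let go of it before anything is turned. Then take it by its red handle and swing it clockwise, seen from above, until the red mark on the ring meets the yellow mark on the mill, and leave the spanner there with both pins in the holes. Leave the jar, the tin and the bowl where they are.

Things in the scene. Friction and masses are not known exactly. Their poses are not given: they have to be found in the camera images.
- spanner: Loose pin spanner, about 0.4 kg, 200 mm long, at first lying level in its rest, pins down. Origin: centre of the underside of its dark steel bridge plate (100 x 36 x 8 mm); z up, x along the lever to the red handle. From x = 36 mm the lever, 14 mm wide, is raised to 22-34 mm above the origin, clear of the plate.
- spanner_hub (a point): Point to grasp in the square steel hub (26 x 26 mm) that stands on the plate's centre: 33 mm above the spanner's origin, the hub's top at 48 mm. Pinch it across the spanner's y, clear of the lever.
- spanner_handle (a point): Point to grasp in the red handle (x = 90 to 150 mm from the spanner's origin, 16 mm wide across y, 20 to 36 mm above the origin): 125 mm out along x, 28 mm above the origin; axes as the spanner's.
- spanner_pin1 (a point): Tip of the pin nearer the red handle, 36 mm out along +x and 11 mm below the spanner's origin. Both pins are round, 8 mm thick, 11 mm long, with tapered tips.
- spanner_pin2 (a point): Tip of the other pin, 36 mm out along -x and 11 mm below the spanner's origin.
- rest: Fixed dark wooden rest; origin on the table under the spanner's hub, x along the lever. Two rails (tops 28 mm high, 22 mm apart) carry the plate, pins hanging between them; two cheeks 72 mm high (x = 85 to 150 mm, 32 mm apart) flank the red handle and leave no finger room there. The spanner lifts straight up.
- mill: Fixed countertop grain mill, a light wooden housing 160 x 160 mm, 120 mm high, origin under its centre, with the steel lock ring lying on its top.
- lock_ring (a joint): Turn of the lock ring in rad, growing clockwise seen from above. It starts between 0 and 0.35; the marks meet at 1.25 (closer than about 7 degrees will do); it can go on to a stop at 1.5. It turns stiffly (about 0.7 N m of friction) and stays where it is left.
- ring_top (a point): Centre of the lock ring's top face (104 mm across, 16 mm thick, top 136 mm above the table); turns with it. z up, x along the line through its two round holes, 36 mm either side of the centre, 14 mm wide, 16 mm deep. The spanner fits either way round; seated, its plate lies on the ring and its origin is here.
- ring_mark (a point): The red mark on the ring's top near its rim, 46 mm from the centre along the ring's -y.
- mill_mark (a point): The yellow mark on the mill's top, 65.5 mm from the ring's axis; the red mark must point at it.
- jar: Loose amber glass jar with a green lid, 72 mm across, 105 mm high, origin under its centre: leave alone.
- tin: Loose can with a blue label, 68 mm across, 95 mm high, origin under its centre: leave alone.
- bowl: Loose steel bowl, 120 mm across, 55 mm high, origin under its centre: leave alone.

How it is judged:
By the outcome, as a careful person would: the job done as asked, in the order asked, and still so for the second after the job is handed in, with the robot touching nothing.
It also fails if it takes over 56 s, if anything falls off the work surface, if the arm or the gripper's body presses on something with over 40 N, if the wrist force passes 120 N, or if a joint passes its speed limit or range.

## Working session

There is one attempt and no reset: what is moved stays moved. The work goes in short steps, Python scripts to look and compute and a shell command to move; the robot and the scene stay as the last step left them, time stands still between calls to the robot, and variables do not carry over. Pictures are saved under pics/ and viewed, at most 10 in all, crops included, and the job is handed in when it is done.

```bash
ls; mkdir -p pics
python3 - <<'E'
from plant import ctrl, job, snapshot, camera_params, sense
import cv2
s=sense();print(s['t'],s['ee_pos'],s['orientation'],s['gripper_width'])
for n in("scene","side","wrist"):
    p=camera_params(n);print(n,p)
    cv2.imwrite(f"pics/{n}0.png",snapshot(n)[:,:,::-1])
E
```

```text
inch.py
pics
plant.py
0.0 [0.17250919 0.60023763 0.23882007] [-4.38009800e-01 -3.11080446e+00  2.46002905e-03] 0.08779820319209393
scene {'fovy': 57.16464243901139, 'cx': 314.2692577259252, 'cy': 240.88135110053642, 'dist_coeffs': array([0.01391367, 0.        , 0.        , 0.        , 0.        ]), 'R': array([[-0.49520164,  0.86876887,  0.0039971 ],
       [ 0.7439939 ,  0.42644616, -0.51440912],
       [-0.44860718, -0.25176242, -0.85753558]]), 't': array([ 0.2118868 , -0.39872247,  1.29228488])}
side {'fovy': 55.56442331437265, 'cx': 315.2354640695422, 'cy': 234.70494779869975, 'dist_coeffs': array([-0.06741789,  0.        ,  0.        ,  0.        ,  0.        ]), 'R': array([[ 0.7842795 , -0.62027411, -0.01287249],
       [-0.4060183 , -0.49746352, -0.76660237],
       [ 0.4691    ,  0.60645698, -0.64199308]]), 't': array([-0.40200454,  0.36574545,  0.63922707])}
wrist {'fovy': 58.29824295059681, 'cx': 320.24018351506106, 'cy': 233.2276619914492, 'dist_coeffs': array([-0.07612642,  0.        ,  0.        ,  0.        ,  0.        ]), 'R': array([[ 0.27580755,  0.96121153, -0.00160722],
       [ 0.92852156, -0.26599446,  0.25902635],
       [ 0.2485516 , -0.07293376, -0.96586892]]), 't': array([-0.62312137, -0.0320945 ,  0.39046945])}
```

View pics/scene0.png

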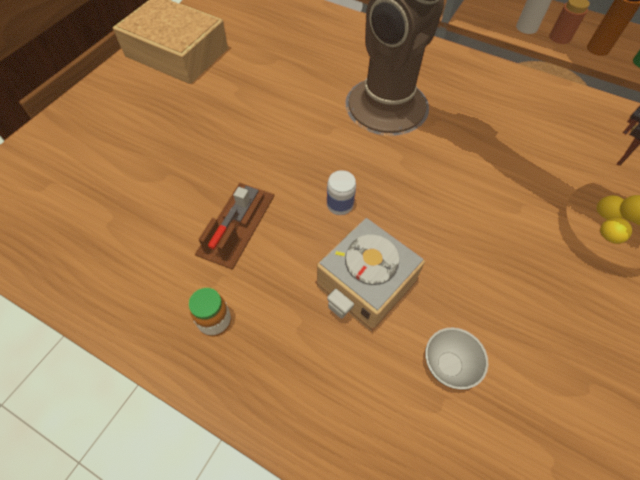

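View pics/side0.png

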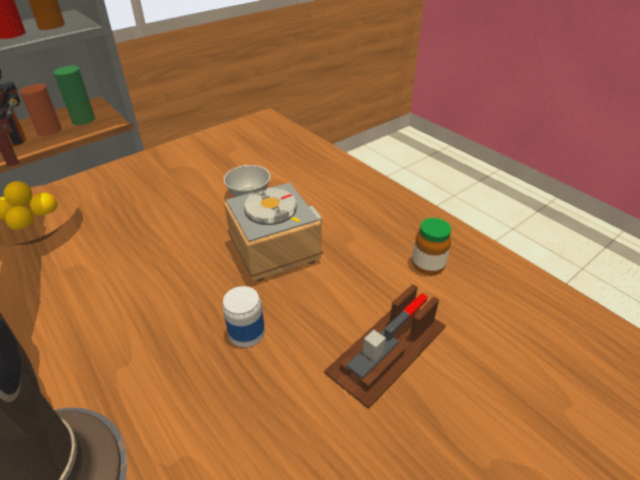

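Scene view: hub at about (241,194), handle (218,235), ring (372,258), red mark (361,272) and yellow mark (340,254). In the side view, hub (375,343), ring (270,205), jar, tin and bowl are clear of the rest and mill.

```bash
cat > h.py <<'E'
import numpy as np, cv2
def K(p):
    f=240/np.tan(np.radians(p['fovy'])/2)
    return np.array([[f,0,p['cx']],[0,f,p['cy']],[0,0,1]])
def cast(p,uv,z):
    n=cv2.undistortPoints(np.array([[uv]],float),K(p),p['dist_coeffs'])[0,0]
    R=np.array(p['R']);c=-R.T@p['t'];d=R.T@np.r_[n,1]
    return (c+d*(z-c[2])/d[2])
def proj(p,X):
    return cv2.projectPoints(np.array([X],float),cv2.Rodrigues(np.array(p['R']))[0],np.array(p['t']),K(p),p['dist_coeffs'])[0][0,0]
def blobs(im,lo,hi,amin=8):
    """HSV mask -> list of (area, cx, cy)"""
    m=cv2.inRange(cv2.cvtColor(im,cv2.COLOR_RGB2HSV),lo,hi)
    n,l,s,c=cv2.connectedComponentsWithStats(m)
    return sorted([(int(s[i,4]),*c[i].round(1)) for i in range(1,n) if s[i,4]>=amin],reverse=True)
E
python3 - <<'E'
from h import *
from plant import ctrl, job, snapshot, camera_params, sense
for n in("scene","side"):
    im=cv2.imread(f"pics/{n}0.png")[:,:,::-1].copy();p=camera_params(n)
    for nm,lo,hi,z in(("red",(0,225,150),(4,255,255),.064),("red",(0,225,150),(4,255,255),.136),("yel",(27,150,180),(33,255,255),.12),("orange",(14,120,180),(22,255,255),.136)):
        for b in blobs(im,lo,hi)[:5]: print(n,nm,b,z,cast(p,b[1:],z).round(4))
a=cv2.imread("pics/scene0.png");b=cv2.imread("pics/side0.png")
r=lambda im,x,y:cv2.resize(im[y:y+100,x:x+130],None,fx=3,fy=3,interpolation=cv2.INTER_CUBIC)
cv2.imwrite("pics/crops.png",np.vstack([np.hstack([r(a,180,175),r(a,305,210)]),np.hstack([r(b,325,285),r(b,205,155)])]))
E
```

```text
scene yel (73, np.float64(619.9), np.float64(227.3)) 0.12 [0.2236 0.6227 0.12  ]
scene yel (18, np.float64(339.4), np.float64(253.1)) 0.12 [0.5718 0.1404 0.12  ]
scene orange (27518, np.float64(282.5), np.float64(338.6)) 0.136 [0.7858 0.138  0.136 ]
scene orange (12976, np.float64(368.1), np.float64(161.0)) 0.136 [0.3354 0.0877 0.136 ]
scene orange (5216, np.float64(132.2), np.float64(185.0)) 0.136 [ 0.6546 -0.3293  0.136 ]
scene orange (4622, np.float64(566.5), np.float64(407.9)) 0.136 [0.6526 0.6057 0.136 ]
scene orange (4279, np.float64(178.7), np.float64(382.4)) 0.136 [0.9377 0.0255 0.136 ]
side red (199, np.float64(415.5), np.float64(303.8)) 0.064 [ 0.6378 -0.134   0.064 ]
side red (199, np.float64(415.5), np.float64(303.8)) 0.136 [ 0.5829 -0.1712  0.136 ]
side yel (21, np.float64(42.5), np.float64(197.9)) 0.12 [0.1845 0.565  0.12  ]
side orange (41897, np.float64(464.7), np.float64(314.7)) 0.136 [ 0.6255 -0.2353  0.136 ]
side orange (40988, np.float64(159.1), np.float64(324.2)) 0.136 [0.2452 0.0477 0.136 ]
side orange (14827, np.float64(328.2), np.float64(364.1)) 0.136 [ 0.4036 -0.1701  0.136 ]
side orange (1316, np.float64(425.4), np.float64(433.0)) 0.136 [ 0.4331 -0.3248  0.136 ]
side orange (303, np.float64(55.8), np.float64(218.1)) 0.136 [0.1885 0.4398 0.136 ]
```

View pics/crops.png

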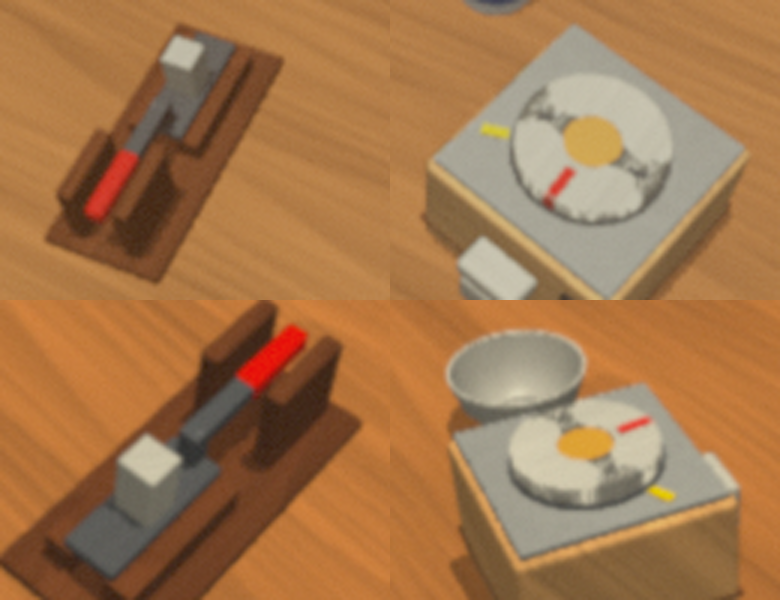

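Crops: scene hub top (241.3,192.7), handle about (217,236), ring centre (372.3,257), red mark (361.7,272.3), yellow (339.7,253.7); side hub top (375,338), ring centre (270,202.7), red (286.3,197), yellow (295.3,219.3). Refining with colour masks.

```bash
cat >> h.py <<'E'
def near(im,uv,lo,hi,r=25):
    b=[x for x in blobs(im,lo,hi,5) if np.hypot(x[1]-uv[0],x[2]-uv[1])<r and x[0]<600]
    return b[0] if b else None
RED=[(0,165,110),(6,255,255)];YEL=[(24,130,150),(34,255,255)];ORA=[(14,120,180),(23,255,255)];WHT=[(0,0,165),(179,60,255)]
E
python3 - <<'E'
from h import *
from plant import ctrl, job, snapshot, camera_params, sense
G={"scene":dict(hub=(241,193),hand=(217,236),ring=(372,257),red=(361.5,272),yel=(340,254)),"side":dict(hub=(375,338),hand=(415,304),ring=(270,203),red=(286,197),yel=(295,219))}
Z=dict(hub=.076,hand=.064,ring=.136,red=.136,yel=.12)
C=dict(hub=WHT,hand=RED,ring=ORA,red=RED,yel=YEL)
for n in G:
    im=cv2.imread(f"pics/{n}0.png")[:,:,::-1].copy();p=camera_params(n);D={}
    for k,g in G[n].items():
        b=near(im,g,*C[k],r=9);uv=b[1:] if b else g
        D[k]=cast(p,uv,Z[k]);print(n,k,b,D[k].round(4), "guess",cast(p,g,Z[k]).round(4))
    a=lambda d:np.arctan2(d[1],d[0]).round(3)
    print(a(D['hand']-D['hub']),np.linalg.norm((D['hand']-D['hub'])[:2]),a(D['red']-D['ring']),a(D['yel']-D['ring']),np.linalg.norm(D['red']-D['ring']),np.linalg.norm((D['yel']-D['ring'])[:2]))
E
```

```text
scene hub (87, np.float64(240.4), np.float64(192.1)) [ 0.5194 -0.1471  0.076 ] guess [ 0.5209 -0.1444  0.076 ]
scene hand (203, np.float64(216.4), np.float64(236.6)) [ 0.6416 -0.1295  0.064 ] guess [ 0.6396 -0.1293  0.064 ]
scene ring (237, np.float64(372.1), np.float64(256.6)) [0.555  0.2041 0.136 ] guess [0.5559 0.2043 0.136 ]
scene red (18, np.float64(361.4), np.float64(270.4)) [0.5931 0.1994 0.136 ] guess [0.5961 0.2011 0.136 ]
scene yel (24, np.float64(339.5), np.float64(253.4)) [0.5724 0.1409 0.12  ] guess [0.5731 0.1425 0.12  ]
0.143 0.1234400164886416 -0.123 -1.302 0.03839933229389475 0.06545780945620888
side hub (178, np.float64(374.5), np.float64(338.0)) [ 0.5208 -0.1481  0.076 ] guess [ 0.5215 -0.1486  0.076 ]
side hand (247, np.float64(415.1), np.float64(304.3)) [ 0.6363 -0.1343  0.064 ] guess [ 0.6367 -0.1337  0.064 ]
side ring (153, np.float64(269.7), np.float64(202.4)) [0.5571 0.2047 0.136 ] guess [0.5564 0.2026 0.136 ]
side red (12, np.float64(285.8), np.float64(196.2)) [0.5957 0.2016 0.136 ] guess [0.5943 0.199  0.136 ]
side yel (27, np.float64(294.9), np.float64(218.9)) [0.5762 0.1442 0.12  ] guess [0.5762 0.1438 0.12  ]
0.119 0.11633927386852311 -0.079 -1.265 0.038664026457006444 0.06346283299740818
```

```bash
cat >> h.py <<'E'
def go(s,X,yaw):
    """tool-axis shift and tool-z turn to bring TCP to X with tool y at world angle yaw"""
    R=cv2.Rodrigues(np.array(s['orientation']))[0];d=R.T@(np.array(X)-s['ee_pos'])
    a=np.arctan2(R[1,1],R[0,1]);print("t",round(s['t'],2),"pos",np.round(s['ee_pos'],4),"tooly",a.round(3),"shift",d.round(4),"turn",(-((yaw-a+np.pi)%(2*np.pi)-np.pi)).round(3),"tilt",np.degrees(np.arccos(-R[2,2])).round(2),"F",np.round(s['wrist_force'],1),"w",round(s['gripper_width'],4),round(s['grip_force'],1))
E
python3 - <<'E'
from h import *
from plant import ctrl, job, snapshot, camera_params, sense
go(sense(),(.52,-.1475,.2),-1.44)
E
```

```text
t 0.15 pos [0.1725 0.6004 0.239 ] tooly 1.291 shift [-0.5405 -0.6228  0.0398] turn 2.731 tilt 0.07 F [-0.3 -0.3 -0.6] w 0.0878 0.0
```

```bash
python3 inch.py '0.088 -0.03 -0.0346 0;0.088 -0.03 -0.0346 0;0.088 -0.03 -0.0346 0' 2>&1 | tail -2; python3 inch.py '0.088 -0.03 -0.0346 0 0;0.088 -0.03 -0.0346 0 0;0.088 -0.03 -0.0346 0 0;0.088 -0.03 -0.0346 0 0;0.088 -0.03 -0.0346 0 0;0.088 -0.03 -0.0346 0 0;0.088 -0.03 -0.0346 0 0;0.088 -0.03 -0.0346 0 0;0.088 -0.03 -0.0346 0 0;0.088 -0.03 -0.0346 0 0;0.088 -0.03 -0.0346 0 0;0.088 -0.03 -0.0346 0 0;0.088 -0.03 -0.0346 0 0;0.088 -0.03 -0.0346 0 0;0.088 -0.03 -0.0346 0 0;0.088 -0.03 -0.0346 0 0;0.088 -0.03 -0.0346 0 0;0.088 -0.03 -0.0346 0 0' | tail -2
python3 inch.py '0.088 0 0 0 0.14;0.088 0 0 0 0.14;0.088 0 0 0 0.14;0.088 0 0 0 0.14;0.088 0 0 0 0.14;0.088 0 0 0 0.14;0.088 0 0 0 0.14;0.088 0 0 0 0.14;0.088 0 0 0 0.14;0.088 0 0 0 0.14;0.088 0 0 0 0.14;0.088 0 0 0 0.14;0.088 0 0 0 0.14;0.088 0 0 0 0.14;0.088 0 0 0 0.14;0.088 0 0 0 0.14;0.088 0 0 0 0.14;0.088 0 0 0 0.14;0.088 0 0 0 0.14;0.088 0 0 0 0.07'
python3 - <<'E'
from h import *
from plant import ctrl, job, snapshot, camera_params, sense
go(sense(),(.52,-.1475,.2),-1.44);print(sense()['joints'].round(2))
p=camera_params('wrist');im=snapshot('wrist');cv2.imwrite("pics/w1.png",im[:,:,::-1])
print(p['R'],p['t'])
E
```

```text
~~~~~~~^^^^^^^^^^^^^^^
ValueError: each row has 5 numbers
gripper_width: 0.0876
grip_force: 0.0
t: 3.95
ee_pos: [0.5195, -0.1467, 0.2394]
orientation: [3.135, 0.199, -0.001]
wrist_force: [0.4, 0.5, -0.0]
gripper_width: 0.0881
grip_force: 0.0
t 3.95 pos [ 0.5195 -0.1467  0.2394] tooly -1.444 shift [0.0004 0.0008 0.0394] turn -0.004 tilt 0.03 F [ 0.4  0.5 -0. ] w 0.0881 0.0
[-0.7   0.51  1.25  1.85 -0.53  1.17 -0.71]
[[ 1.26874866e-01 -9.91918482e-01  7.02747459e-04]
 [-9.58584639e-01 -1.22428998e-01  2.57150988e-01]
 [-2.54986781e-01 -3.32996400e-02 -9.66370982e-01]] [-0.21266327  0.44850161  0.51747035]
```

View pics/w1.png

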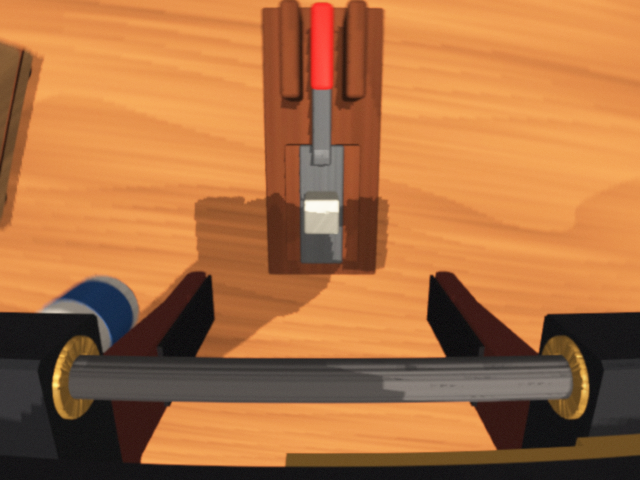

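Wrist view: spanner straight up the picture, hub top about (321,217), red handle (322,45), plate centred between the rails; jaws are aligned with it.

Run:
```python
from h import *
from plant import ctrl, job, snapshot, camera_params, sense
p=camera_params('wrist');im=cv2.imread("pics/w1.png")[:,:,::-1].copy()
print(near(im,(322,217),*WHT,r=15),near(im,(322,45),*RED,r=15))
for u in(295,300,304,322,338,342,346):print(u,im[217,u].tolist(),end=' ')
print(); print([ (v,im[v,322].tolist()) for v in range(188,240,3)])
h=near(im,(322,45),*RED,r=15)[1:]
H=cast(p,h,.064);P=[cast(p,(321.5,v),.076) for v in(200,234)];print(H,P,(P[0]+P[1])/2)
# lever edges centreline
m=cv2.inRange(cv2.cvtColor(im,cv2.COLOR_RGB2HSV),*RED)
for v in(15,80):
    x=np.nonzero(m[v,280:360])[0]+280;print(v,x.mean(),cast(p,(x.mean(),v),.064))
print(proj(p,(.520,-.1475,.076)))
```

```text
None None
295 [97, 50, 31] 300 [69, 56, 51] 304 [131, 127, 112] 322 [201, 192, 170] 338 [151, 142, 127] 342 [70, 56, 51] 346 [96, 47, 28] 
[(188, [131, 128, 123]), (191, [120, 115, 107]), (194, [111, 104, 93]), (197, [110, 105, 90]), (200, [211, 201, 179]), (203, [252, 250, 242]), (206, [252, 250, 242]), (209, [251, 248, 239]), (212, [242, 237, 222]), (215, [197, 188, 167]), (218, [202, 194, 173]), (221, [202, 193, 172]), (224, [197, 189, 168]), (227, [195, 185, 165]), (230, [193, 184, 163]), (233, [151, 146, 130]), (236, [76, 75, 72]), (239, [73, 71, 71])]Traceback (most recent call last):
  File "<stdin>", line 7, in <module>
TypeError: 'NoneType' object is not subscriptable
```

Run:
```python
from h import *
from plant import ctrl, job, snapshot, camera_params, sense
p=camera_params('wrist');im=cv2.imread("pics/w1.png")[:,:,::-1].copy()
C=cast(p,(321.2,216.6),.076)
for v in(20,50,80):
    r=im[v,290:355].astype(int);x=np.nonzero((r[:,0]>140)&(r[:,1]<60))[0]+290;X=cast(p,(x.mean(),v),.064);d=X-C;print(x.mean(),X.round(4),np.arctan2(d[1],d[0]).round(3))
print(C)
go(sense(),(C[0],C[1],.063),-1.44)
```

```text
320.45454545454544 [ 0.656  -0.1308  0.064 ] 0.129
318.6666666666667 [ 0.6361 -0.1321  0.064 ] 0.141
319.125 [ 0.6159 -0.1349  0.064 ] 0.141
[ 0.51998737 -0.14849014  0.076     ]
t 4.0 pos [ 0.5196 -0.1467  0.2392] tooly -1.446 shift [0.0004 0.0019 0.1762] turn -0.006 tilt 0.05 F [-0.6  0.8 -0.3] w 0.088 0.0
```

```bash
python3 inch.py '0.088 0 0.002 0.045 0;0.088 0 0 0.045 0;0.088 0 0 0.04 0;0.088 0 0 0.03 0;0.088 0 0 0.02 0;0.088 0 0 0 0;0.088 0 0 0 0' 40; python3 inch.py '0.0 0 0 0 0;0 0 0 0 0;0 0 0 0 0;0 0 0 0 0;0 0 0 0 0;0 0 0 0 0;0 0 0 0 0;0 0 0 0 0' 40
```

```text
t: 4.7
ee_pos: [0.5199, -0.1493, 0.06]
orientation: [3.134, 0.208, -0.0]
wrist_force: [-0.4, -0.7, 1.0]
gripper_width: 0.088
grip_force: 0.0
t: 5.5
ee_pos: [0.5198, -0.1488, 0.0596]
orientation: [-3.134, -0.207, 0.0]
wrist_force: [-0.5, 3.4, 1.3]
gripper_width: 0.0275
grip_force: 1.5
```

```bash
python3 inch.py '0 0 0 0 0;0 0 0 0 0;0 0 0 0 0;0 0 0 0 0' 40; python3 inch.py '0 0 0 -0.01 0;0 0 0 -0.02 0;0 0 0 -0.03 0;0 0 0 -0.04 0;0 0 0 -0.045 0;0 0 0 -0.035 0;0 0 0 0 0'
python3 - <<'E'
from h import *
from plant import ctrl, job, snapshot, camera_params, sense
s=sense();go(s,(.5555,.2045,.24),-.1);print(s['joints'].round(2))
E
```

```text
t: 5.9
ee_pos: [0.5198, -0.1486, 0.0596]
orientation: [-3.134, -0.207, 0.0]
wrist_force: [-0.1, 3.2, 1.6]
gripper_width: 0.0258
grip_force: 40.0
t: 6.6
ee_pos: [0.5213, -0.1508, 0.2439]
orientation: [3.133, 0.205, 0.01]
wrist_force: [-0.6, -0.3, -5.3]
gripper_width: 0.0257
grip_force: 40.0
t 6.6 pos [ 0.5213 -0.1508  0.2439] tooly -1.44 shift [ 0.0802 -0.3479  0.0035] turn -1.34 tilt 0.37 F [-0.6 -0.3 -5.3] w 0.0257 40.0
[-0.7   0.5   1.25  1.85 -0.52  1.17 -0.71]
```

```bash
python3 inch.py '0 0.02 -0.0346 0 0;0 0.02 -0.0346 0 0;0 0.02 -0.0346 0 0;0 0.02 -0.0346 0 0;0 0.02 -0.0346 0 0;0 0.017 -0.0346 0 0;0 0 0 0 -0.134;0 0 0 0 -0.134;0 0 0 0 -0.134;0 0 0 0 -0.134;0 0 0 0 -0.134;0 0 0 0 -0.134;0 0 0 0 -0.134;0 0 0 0 -0.134;0 0 0 0 -0.134;0 0 0 0 -0.134;0 0 0 0 0;0 0 0 0 0'
python3 - <<'E'
from h import *
from plant import ctrl, job, snapshot, camera_params, sense
s=sense();go(s,(.5555,.2045,.24),-.1);print(s['joints'].round(2))
p=camera_params('wrist');im=snapshot('wrist');cv2.imwrite("pics/w2.png",im[:,:,::-1])
np.savez("w2.npz",**{k:np.array(v) for k,v in p.items()})
E
```

```text
t: 8.4
ee_pos: [0.608, 0.0718, 0.2386]
orientation: [-2.333, -2.103, 0.002]
wrist_force: [-0.2, 0.3, -4.7]
gripper_width: 0.0261
grip_force: 40.0
t 8.4 pos [0.608  0.0718 0.2386] tooly -0.103 shift [ 0.1265 -0.0659 -0.0013] turn -0.003 tilt 0.09 F [-0.2  0.3 -4.7] w 0.0261 40.0
[-0.79  0.49  0.85  1.67 -0.4   1.16  0.06]
```

View pics/w2.png

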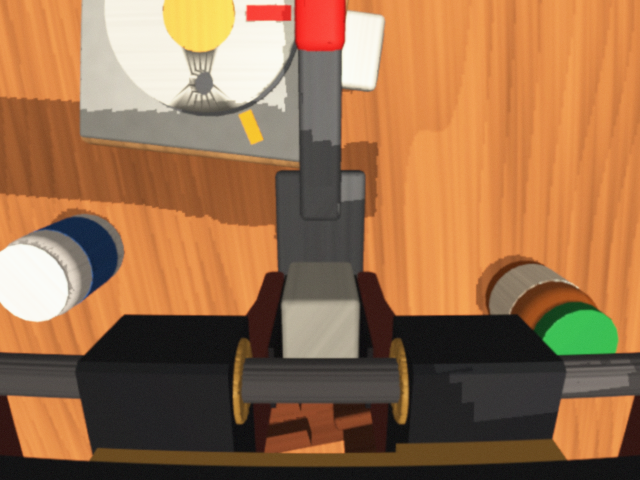

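Wrist view: ring orange centre (199,14), near hole (203,82), red mark (270,13), yellow (251,127); the far hole is out of the picture, so I shift and look again.

```bash
python3 inch.py '0 0.03 0.01 0 0;0 0.03 0.01 0 0;0 0 0 0 0;0 0 0 0 0' | head -2
python3 - <<'E'
from h import *
from plant import ctrl, job, snapshot, camera_params, sense
s=sense();go(s,(.5555,.2045,.24),-.1);print(s['joints'].round(2))
p=camera_params('wrist');im=snapshot('wrist');cv2.imwrite("pics/w3.png",im[:,:,::-1])
np.savez("w3.npz",**{k:np.array(v) for k,v in p.items()})
E
```

```text
t: 8.85
ee_pos: [0.6342, 0.1307, 0.2386]
t 8.85 pos [0.6342 0.1307 0.2386] tooly -0.099 shift [ 0.0656 -0.0856 -0.0014] turn 0.001 tilt 0.1 F [ 0.7 -0.7 -4.8] w 0.0257 40.0
[-0.82  0.56  0.83  1.58 -0.43  1.2  -0.01]
```

View pics/w3.png

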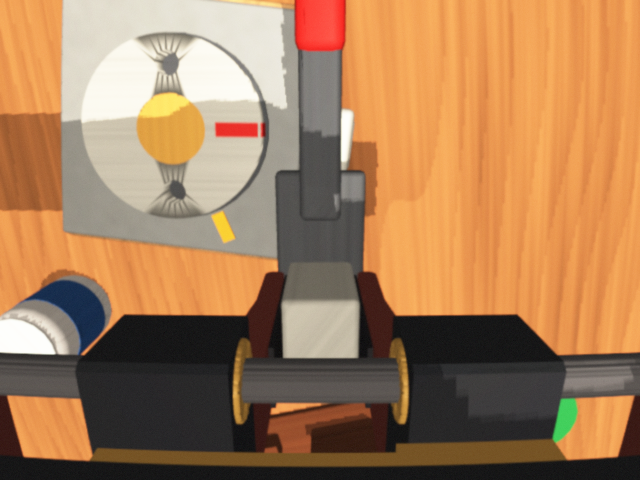

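Now both holes show at (170,63) and (177,189), orange centre (170,128), red mark (240,129), yellow (223,227); the spanner's plate front edge is at v≈171, lever centred at u≈320.

Run:
```python
from h import *
p=dict(np.load("w3.npz"));p={k:(v if v.ndim else float(v)) for k,v in p.items()}
im=cv2.imread("pics/w3.png")[:,:,::-1].copy();hsv=cv2.cvtColor(im,cv2.COLOR_RGB2HSV)
def cen(lo,hi,x0,y0,x1,y1):
    m=cv2.inRange(hsv[y0:y1,x0:x1],lo,hi);v,u=np.nonzero(m);return np.array([u.mean()+x0,v.mean()+y0]),len(u)
pt={}
pt['ora']=cen((14,110,120),(30,255,255),130,85,210,170),.136
pt['red']=cen((0,150,100),(8,255,255),208,115,275,145),.136
pt['yel']=cen((18,150,150),(30,255,255),205,205,240,250),.12
pt['h1']=((np.array([170,63.]),0),.136);pt['h2']=((np.array([177,189.]),0),.136)
W={k:cast(p,a[0],z) for k,(a,z) in pt.items()}
for k in W:print(k,pt[k][0],W[k].round(4))
# ring outline: light pixels hull -> ellipse
g=((hsv[:,:,1]<60)&(hsv[:,:,2]>0)).astype(np.uint8)
a=lambda d:np.arctan2(d[1],d[0]).round(4)
print("hole mid",(W['h1']+W['h2'])/2,"len",np.linalg.norm(W['h1']-W['h2']),"yaw",a(W['h1']-W['h2']))
for c in(W['ora'],(W['h1']+W['h2'])/2):print("red",a(W['red']-c),np.linalg.norm(W['red']-c),"yel",a(W['yel']-c),np.linalg.norm((W['yel']-c)[:2]))
# rim points by eye: left 81, right 267, top 33, bottom 217 (top-face edge)
print([cast(p,q,.136).round(4) for q in((81,128),(267,128),(173,33),(173,217))])
# spanner plate front edge in tool frame
R=cv2.Rodrigues(np.array([0,0,0.]))[0]
z0=.2386-.0316
for q in((277,172),(364,172)):
    X=cast(p,q,z0+.008);d=X[:2]-np.array([.6342,.1307]);t=np.array([np.cos(1.47),np.sin(1.47)]);print(d@t, d@[t[1],-t[0]])
```

```text
ora (array([170.31744369, 128.27475118]), 3818) [0.5557 0.2033 0.136 ]
red (array([238.4856176 , 129.26226734]), 591) [0.5944 0.1985 0.136 ]
yel (array([223.07859079, 226.4200542 ]), 369) [0.5729 0.1397 0.12  ]
h1 (array([170.,  63.]), 0) [0.5616 0.2382 0.136 ]
h2 (array([177., 189.]), 0) [0.5534 0.1685 0.136 ]
hole mid [0.55748516 0.20335229 0.136     ] len 0.070220685257181 yaw 1.4541
red -0.123 0.03899066164891309 yel -1.3062 0.06582949953847667
red -0.1309 0.037227024269308344 yel -1.3328 0.06545547878407965
[array([0.5033, 0.2096, 0.136 ]), array([0.6105, 0.1975, 0.136 ]), array([0.5658, 0.2535, 0.136 ]), array([0.5479, 0.1521, 0.136 ])]
0.048862306611744136 -0.017249709470895908
0.04892766106417354 0.01692480420734556
```

```bash
python3 - <<'E'
from h import *
from plant import ctrl, job, snapshot, camera_params, sense
go(sense(),(.5565,.204,.186),-.119)
E
python3 inch.py '0 0 0 0 0.02;0 0.021 -0.028 0.01 0;0 0.021 -0.028 0.01 0;0 0.023 -0.0275 0.01 0;0 0 0 0.01 0;0 0 0 0.01 0;0 0 0 0 0;0 0 0 0 0'|head -5
python3 - <<'E'
from h import *
from plant import ctrl, job, snapshot, camera_params, sense
s=sense();go(s,(.5565,.204,.1676),-.119)
for n in("scene","side"):cv2.imwrite(f"pics/{n}4.png",snapshot(n)[:,:,::-1])
a=cv2.imread("pics/scene4.png");b=cv2.imread("pics/side4.png")
r=lambda im,x,y:cv2.resize(im[y:y+120,x:x+100],None,fx=4,fy=4,interpolation=cv2.INTER_CUBIC)
cv2.imwrite("pics/c4.png",np.hstack([r(a,320,190),r(b,220,130)]))
E
```

```text
t 8.9 pos [0.6341 0.1294 0.239 ] tooly -0.101 shift [ 0.0665 -0.0846  0.0529] turn 0.018 tilt 0.1 F [-0.3 -0.8 -5.1] w 0.0257 40.0
t: 9.7
ee_pos: [0.5601, 0.2027, 0.1899]
orientation: [2.352, 2.081, 0.0]
wrist_force: [0.3, -0.3, -4.9]
gripper_width: 0.026
t 9.7 pos [0.5601 0.2027 0.1899] tooly -0.122 shift [ 0.0009 -0.0037  0.0223] turn -0.003 tilt 0.05 F [ 0.3 -0.3 -4.9] w 0.026 40.0
```

View pics/c4.png

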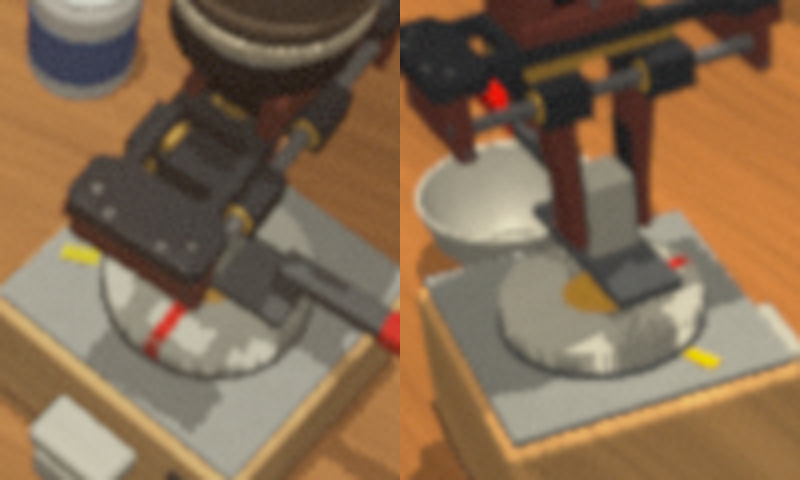

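The crops show the spanner held level just above the ring, lever away from the robot's left; 3.5 mm of lateral correction remains. Applying it and lowering gently.

```bash
python3 inch.py '0 0.001 -0.0035 0 0;0 0 0 0 0;0 0 0 0 0'|head -4; python3 inch.py '0 0 0 0.004 0;0 0 0 0.004 0;0 0 0 0.004 0;0 0 0 0.003 0;0 0 0 0 0;0 0 0 0 0'|head -4;  python3 - <<'E'
from h import *
from plant import ctrl, job, snapshot, camera_params, sense
s=sense();go(s,(.5565,.204,.1676),-.119)
E
```

```text
t: 10.1
ee_pos: [0.5559, 0.2058, 0.1898]
orientation: [-2.35, -2.085, -0.001]
wrist_force: [0.7, 0.8, -4.5]
t: 10.7
ee_pos: [0.5559, 0.2057, 0.1746]
orientation: [2.35, 2.085, -0.0]
wrist_force: [0.5, -0.1, -5.3]
t 10.7 pos [0.5559 0.2057 0.1746] tooly -0.119 shift [-0.0016  0.0008  0.007 ] turn -0.0 tilt 0.01 F [ 0.5 -0.1 -5.3] w 0.0256 40.0
```

```bash
python3 inch.py '0 -0.001 0 0.002 0;0 0 0 0.002 0;0 0 0 0.002 0;0 0 0 0.001 0;0 0 0 0 0;0 0 0 0 0'|head -4;  python3 - <<'E'
from h import *
from plant import ctrl, job, snapshot, camera_params, sense
s=sense();go(s,(.5565,.204,.1676),-.119)
E
```

```text
t: 11.3
ee_pos: [0.5558, 0.2048, 0.1676]
orientation: [2.35, 2.085, 0.0]
wrist_force: [0.4, 0.3, -5.1]
t 11.3 pos [0.5558 0.2048 0.1676] tooly -0.119 shift [-0.0007  0.0008  0.    ] turn -0.0 tilt 0.01 F [ 0.4  0.3 -5.1] w 0.026 40.0
```

```bash
python3 inch.py '0.088 0 0 0 0;0.088 0 0 0 0;0.088 0 0 0 0;0.088 0 0 0 0;0.088 0 0 0 0;0.088 0 0 0 0;0.088 0 0 0 0;0.088 0 0 0 0' 40|tail -3; python3 inch.py '0.088 0 0 -0.02 0;0.088 0 0 -0.035 0;0.088 0 0 -0.03 0;0.088 0.03 0 0 0;0.088 0.03 0 0 0;0.088 0 0 0 0;0.088 0 0 0 0'
python3 - <<'E'
from h import *
from plant import ctrl, job, snapshot, camera_params, sense
s=sense();go(s,(.5565,.204,.1676),-.119);print(s['joints'].round(2))
p=camera_params('wrist');cv2.imwrite("pics/w5.png",snapshot('wrist')[:,:,::-1])
np.savez("w5.npz",**{k:np.array(v) for k,v in p.items()})
E
```

```text
wrist_force: [-0.9, -0.8, 0.1]
gripper_width: 0.0859
grip_force: 0.0
t: 12.8
ee_pos: [0.5626, 0.2647, 0.2523]
orientation: [2.348, 2.087, -0.001]
wrist_force: [-0.5, -1.1, 0.6]
gripper_width: 0.0877
grip_force: 0.0
t 12.8 pos [0.5626 0.2647 0.2523] tooly -0.118 shift [-0.0609  0.001   0.0847] turn 0.001 tilt 0.05 F [-0.5 -1.1  0.6] w 0.0877 0.0
[-1.11  0.5   0.86  1.63 -0.4   1.2  -0.28]
```

View pics/w5.png

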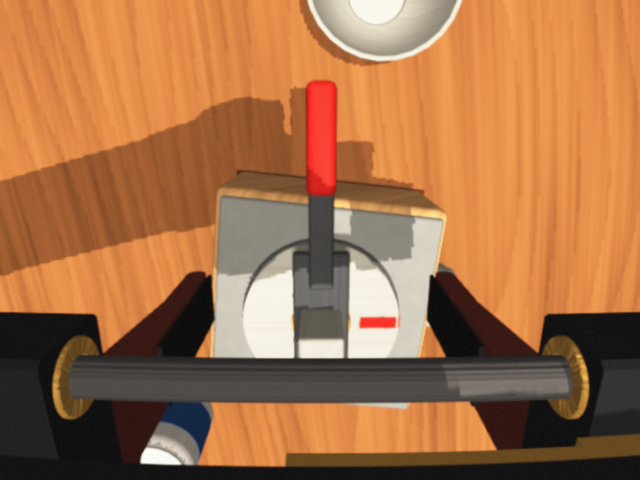

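Released: the spanner lies on the ring, lever straight up the picture, red handle from (321,82) to (321,194), red mark (378,322). I check that its scale matches a seated spanner.

Run:
```python
from h import *
from plant import ctrl, job, snapshot, camera_params, sense
p=dict(np.load("w5.npz"));p={k:(v if v.ndim else float(v)) for k,v in p.items()}
im=cv2.imread("pics/w5.png")[:,:,::-1].astype(int);m=(im[:,:,0]>120)&(im[:,:,1]<70)&(im[:,:,2]<70);m[:60]=0;m[250:]=0;m[:,:290]=0;m[:,350:]=0
v,u=np.nonzero(m);print(v.min(),v.max())
f=np.polyfit(v,u,1)
A=cast(p,(np.polyval(f,v.min()),v.min()),.172);B=cast(p,(np.polyval(f,v.max()),v.max()),.172)
d=A-B;print(A,B,"len",np.linalg.norm(d),"yaw",np.arctan2(d[1],d[0]))
w=[(m[r].sum(),r) for r in(120,170)];print(w,[np.linalg.norm(cast(p,(300,r),.172)-cast(p,(300+n,r),.172)) for n,r in w])
e=np.array([np.cos(1.452),np.sin(1.452),0]);c=A-.150*e;print("origin est",c,B-.09*e)
H=(.5565+.125*e[0],.2045+.125*e[1],.162);print(H);go(sense(),H,-.119)
```

```text
81 195
[0.57315822 0.35174892 0.172     ] [0.56617897 0.29429846 0.172     ] len 0.057872835440137126 yaw 1.4499056394594034
[(np.int64(30), 120), (np.int64(24), 170)] [np.float64(0.01529686584006779), np.float64(0.012561518136523364)]
origin est [0.55538066 0.20280612 0.172     ] [0.55551243 0.20493278 0.172     ]
(np.float64(0.5713146379629312), np.float64(0.3286190013737916), 0.162)
t 12.85 pos [0.5628 0.2635 0.2524] tooly -0.119 shift [0.0657 0.0007 0.0903] turn -0.0 tilt 0.06 F [ 0.1 -0.4  0. ] w 0.0879 0.0
```

```bash
python3 inch.py '0.088 0.033 0 0 0;0.088 0.033 0 0 0;0.05 0 0 0.03 0;0.05 0 0 0.03 0;0.05 0 0 0.02 0;0.05 0 0 0.01 0;0.05 0 0 0 0;0.0 0 0 0 0;0 0 0 0 0;0 0 0 0 0;0 0 0 0 0;0 0 0 0 0;0 0 0 0 0;0 0 0 0 0;0 0 0 0 0;0 0 0 0 0' 30;  python3 - <<'E'
from h import *
from plant import ctrl, job, snapshot, camera_params, sense
s=sense();go(s,(.5713,.3286,.162),-.119);print(s['joints'].round(2))
E
```

```text
t: 14.45
ee_pos: [0.5708, 0.3301, 0.1629]
orientation: [-2.349, -2.086, -0.001]
wrist_force: [0.0, 1.9, 3.2]
gripper_width: 0.0159
grip_force: 30.0
t 14.45 pos [0.5708 0.3301 0.1629] tooly -0.119 shift [-0.0014  0.0006  0.0009] turn 0.0 tilt 0.03 F [0.  1.9 3.2] w 0.0159 30.0
[-1.1   0.65  0.78  1.63 -0.5   1.08 -0.3 ]
```

```bash
python3 inch.py '0 -0.0002 0.0075 0 0.06;0 -0.0002 0.0075 0 0.06;0 -0.0002 0.0075 0 0.06;0 -0.0002 0.0075 0 0.06;0 -0.0002 0.0075 0 0.06;0 0 0 0 0;0 0 0 0 0' 30
cat > arc.py <<'E'
from h import *
from plant import ctrl, job, snapshot, camera_params, sense
s=sense();go(s,(.556,.204,.162),-1.31);d=s['ee_pos'][:2]-np.array([.556,.204]);print("handle yaw",np.arctan2(d[1],d[0]),"r",np.hypot(*d),s['joints'].round(2))
E
python3 arc.py
```

```text
t: 15.15
ee_pos: [0.607, 0.3201, 0.1628]
orientation: [2.634, 1.712, 0.001]
wrist_force: [-0.2, 0.9, 3.8]
gripper_width: 0.0159
grip_force: 30.0
t 15.15 pos [0.607  0.3201 0.1628] tooly -0.418 shift [-0.1268  0.0006  0.0007] turn 0.892 tilt 0.03 F [-0.2  0.9  3.8] w 0.0159 30.0
handle yaw 1.1573272153071732 r 0.1268286852681964 [-1.07  0.72  0.84  1.55 -0.57  1.13 -0.52]
```

```bash
python3 inch.py '0 -0.0002 0.0075 0 0.06;0 -0.0002 0.0075 0 0.06;0 -0.0002 0.0075 0 0.06;0 -0.0002 0.0075 0 0.06;0 -0.0002 0.0075 0 0.06;0 -0.0002 0.0075 0 0.06;0 -0.0002 0.0075 0 0.06;0 -0.0002 0.0075 0 0.06;0 -0.0002 0.0075 0 0.06;0 -0.0002 0.0075 0 0.06;0 -0.0002 0.0075 0 0.06;0 -0.0002 0.0075 0 0.06;0 0 0 0 0;0 0 0 0 0' 30 | sed -n 4p; python3 arc.py;  python3 - <<'E'
from h import *
from plant import ctrl, job, snapshot, camera_params, sense
s=sense()
for n in("scene","side"):cv2.imwrite(f"pics/{n}6.png",snapshot(n)[:,:,::-1])
a=cv2.imread("pics/scene6.png");b=cv2.imread("pics/side6.png")
r=lambda im,x,y:cv2.resize(im[y:y+120,x:x+100],None,fx=4,fy=4,interpolation=cv2.INTER_CUBIC)
cv2.imwrite("pics/c6.png",np.hstack([r(a,320,190),r(b,220,140)]))
E
```

```text
wrist_force: [1.6, 0.4, 3.4]
t 16.55 pos [0.6701 0.2583 0.1629] tooly -1.137 shift [-0.1263  0.0013  0.0008] turn 0.173 tilt 0.07 F [1.6 0.4 3.4] w 0.0156 30.0
handle yaw 0.44402588534895526 r 0.1263307418332236 [-0.99  0.83  0.99  1.47 -0.72  1.23 -1.04]
```

View pics/c6.png

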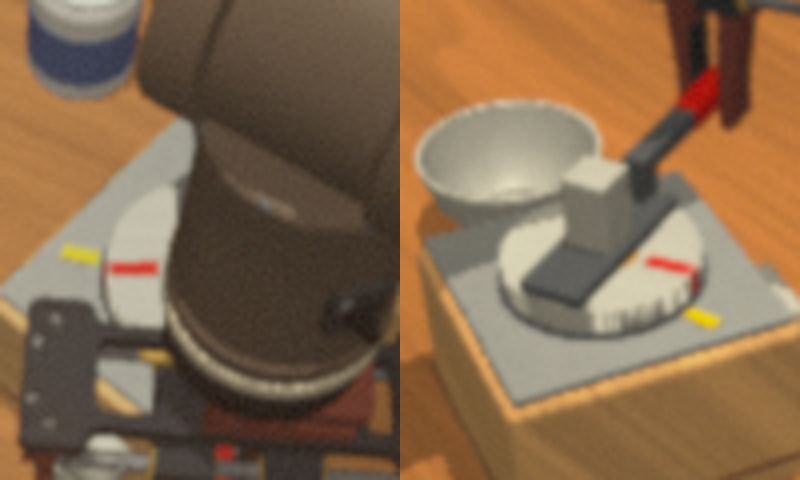

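The ring has turned with the spanner: the red mark is near (133,268) scene crop / (672,266) side crop, still short of the yellow at (80,255) / (702,318). Measuring the rest.

```bash
cat > mark.py <<'E'
from h import *
from plant import ctrl, job, snapshot, camera_params, sense
import sys
c=np.array([.556,.204,0])
def run(tag,G):
    for n in G:
        im=cv2.imread(f"pics/{n}{tag}.png")[:,:,::-1].copy();p=camera_params(n);A=[]
        o=cast(p,{"scene":(372.1,256.6),"side":(269.7,202.4)}[n],.136)  # ring centre as this camera saw it
        for k,col,z in(("red",RED,.136),("yel",YEL,.12)):
            b=near(im,G[n][k],*col,r=8);X=cast(p,b[1:],z)-o;A.append(np.arctan2(X[1],X[0]));print(n,k,b,A[-1].round(3),np.hypot(*X[:2]).round(4))
        print("to go",A[0]-A[1])
E
python3 -c "
from mark import run
run(6,{'scene':dict(red=(353,257),yel=(340,254)),'side':dict(red=(288,206),yel=(295.5,219.5))})"
```

```text
scene red (19, np.float64(353.3), np.float64(256.5)) -1.056 0.0373
scene yel (25, np.float64(339.7), np.float64(253.4)) -1.303 0.0651
to go 0.24680541769978692
side red (13, np.float64(287.2), np.float64(205.9)) -1.006 0.0389
side yel (25, np.float64(294.8), np.float64(218.8)) -1.263 0.0631
to go 0.25708449819867263
```

```bash
python3 inch.py '0 -0.0002 0.0063 0 0.05;0 -0.0002 0.0063 0 0.05;0 -0.0002 0.0063 0 0.05;0 -0.0002 0.0063 0 0.05;0 -0.0002 0.0063 0 0.05;0 0 0 0 0;0 0 0 0 0' 30 | sed -n 4p; python3 arc.py;  python3 - <<'E'
from h import *
from plant import ctrl, job, snapshot, camera_params, sense
from mark import run
for n in("scene","side"):cv2.imwrite(f"pics/{n}7.png",snapshot(n)[:,:,::-1])
run(7,{'scene':dict(red=(353,253),yel=(340,254)),'side':dict(red=(285,209),yel=(295.5,219.5))})
E
```

```text
wrist_force: [5.4, 1.1, 2.4]
t 17.35 pos [0.6796 0.2285 0.1629] tooly -1.387 shift [-0.126   0.0015  0.0007] turn -0.077 tilt 0.09 F [5.4 1.1 2.4] w 0.0157 30.0
handle yaw 0.19594118525616053 r 0.1260021025754021 [-0.97  0.86  1.04  1.47 -0.76  1.25 -1.22]Traceback (most recent call last):
  File "<stdin>", line 5, in <module>
  File "mark.py", line 10, in run
    b=near(im,G[n][k],*col,r=8);X=cast(p,b[1:],z)-o;A.append(np.arctan2(X[1],X[0]));print(n,k,b,A[-1].round(3),np.hypot(*X[:2]).round(4))
                                         ~^^^^
TypeError: 'NoneType' object is not subscriptable
```

```bash
python3 - <<'E'
from mark import *
im=cv2.imread("pics/scene7.png")[:,:,::-1].copy();print([b for b in blobs(im,*RED,amin=4) if 300<b[1]<420 and 200<b[2]<300])
im=cv2.imread("pics/side7.png")[:,:,::-1].copy();print([b for b in blobs(im,*RED,amin=4) if 200<b[1]<340 and 150<b[2]<260])
try: run(7,{'side':dict(red=(285,209),yel=(295.5,219.5))})
except Exception as e: print(e)
E
python3 inch.py '0.05 0 0 0 0;0.05 0 0 0 0;0.05 0 0 0 0;0.05 0 0 0 0;0.05 0 0 0 0;0.05 0 0 0 0;0.05 0 0 -0.02 0;0.05 0 0 -0.03 0;0.05 0 0 -0.035 0;0.06 -0.04 0 -0.01 0;0.06 -0.04 0 0 0;0.06 -0.03 0 0 0;0.06 0 0 0 0;0.06 0 0 0 0'
python3 - <<'E'
from h import *
from plant import ctrl, job, snapshot, camera_params, sense
p=camera_params('wrist');cv2.imwrite("pics/w8.png",snapshot('wrist')[:,:,::-1])
np.savez("w8.npz",**{k:np.array(v) for k,v in p.items()})
for n in("scene","side"):cv2.imwrite(f"pics/{n}8.png",snapshot(n)[:,:,::-1])
E
```

```text
[(27, np.float64(358.4), np.float64(298.8))]
[(89, np.float64(304.9), np.float64(167.4)), (14, np.float64(284.6), np.float64(208.4))]
side red (14, np.float64(284.6), np.float64(208.4)) -1.258 0.0383
side yel (26, np.float64(294.9), np.float64(218.8)) -1.261 0.0633
to go 0.0028515303692240312
t: 18.85
ee_pos: [0.5707, 0.2092, 0.2581]
orientation: [-3.127, -0.287, -0.001]
wrist_force: [-0.1, 0.3, -0.2]
gripper_width: 0.0599
grip_force: 0.0
```

View pics/w8.png

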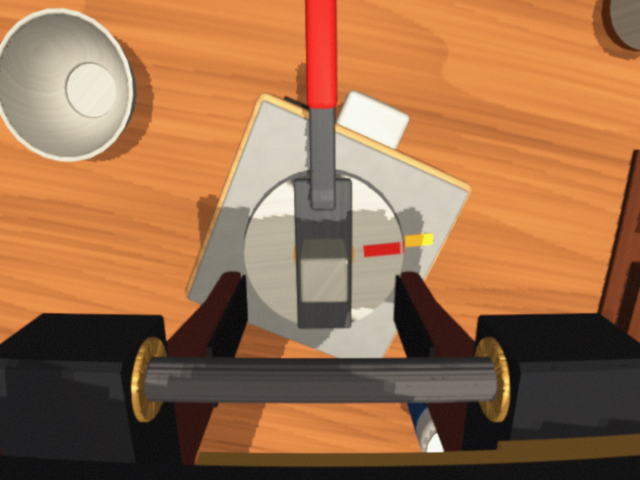

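Wrist view: spanner flat on the ring with lever up the picture, red mark (382,250) lines up with yellow (420,240). Computing the angle.

Run:
```python
from mark import *
p=dict(np.load("w8.npz"));p={k:(v if v.ndim else float(v)) for k,v in p.items()}
im=cv2.imread("pics/w8.png")[:,:,::-1].copy();hsv=cv2.cvtColor(im,cv2.COLOR_RGB2HSV)
def cen(lo,hi,x0,y0,x1,y1):
    v,u=np.nonzero(cv2.inRange(hsv[y0:y1,x0:x1],lo,hi));return np.array([u.mean()+x0,v.mean()+y0])
r=cast(p,cen((0,150,80),(8,255,255),358,238,403,262),.136);y=cast(p,cen((18,150,120),(32,255,255),405,230,437,250),.12)
P=cast(p,(323.5,253),.144);print("plate mid",P)
for c in([.5565,.2035],[.556,.204],[.5575,.203]):
    a=[np.arctan2(*(q[:2]-c)[::-1]) for q in(r,y)];print(a,a[0]-a[1])
try: run(8,{'side':dict(red=(285,209),yel=(295.5,219.5))})
except Exception as e: print(e)
d=cast(p,(322,20),.172)-cast(p,(322,100),.172);print("lever yaw",np.arctan2(d[1],d[0]))
```

```text
plate mid [0.55922432 0.20404344 0.144     ]
[np.float64(-1.3135978406542783), np.float64(-1.3131073919040253)] -0.0004904487502530586
[np.float64(-1.3043356349388517), np.float64(-1.3076921605086926)] 0.003356525569840896
[np.float64(-1.3362177086598757), np.float64(-1.3261426511188013)] -0.010075057541074406
side red (13, np.float64(284.7), np.float64(208.4)) -1.255 0.0385
side yel (11, np.float64(297.0), np.float64(220.0)) -1.274 0.0691
to go 0.018478040226473924
lever yaw 0.1839152971957698
```

Aligned to within about 1°. The spanner is seated and the robot is clear of it; I'll raise the gripper further and hand in.

```bash
python3 inch.py '0.06 0 0 -0.03 0;0.06 0 0 -0.03 0;0.06 0 0 0 0;0.06 0 0 0 0;0.06 0 0 0 0' | head -4; python3 -c "
from plant import ctrl, job, snapshot, camera_params, sense
print(job.job_done())"
```

```text
t: 19.5
ee_pos: [0.5707, 0.2084, 0.3165]
orientation: [3.128, 0.285, -0.002]
wrist_force: [-0.5, -0.5, 0.1]
the job is handed in; nothing more can be done
None
```

The lock ring is tightened with the red mark within about 1° of the yellow, the spanner sits with both pins in the holes, the jar, tin and bowl were left alone, and the job was handed in at about 19.5 s.

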